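# Isolate the control unit and hold its cover ready for the screws

### The arm

A 7-joint arm with a two-finger parallel gripper is mounted at the origin on a cart in front of the work surface, level with it; the furniture and walls round the work are solid. World frame = base frame: x ahead of the robot, y to its left, z up, the work surface at z = 0. Lengths are in m, angles in rad, forces in N, time in s.
With the tool pointing down it reaches from about 0.4 to 0.85 m from the base axis. Payload 4.5 kg.
Tool frame: the origin (TCP) lies where the fingers leave the gripper's body, on its centre line; the fingertips stand 64 mm ahead of it and the grasp point (between the pads) lies 45 mm ahead of it; z points along the fingers, y is the line along which they close (so a half turn about z gives the same grasp; the last joint's range is limited). The gripper opens to 88 mm and grips with 3 to 60 N. Pads are 18 mm wide; open, the fingers measure 123 mm over their backs; the gripper's body (75 mm by 187 mm) begins 45 mm behind the grasp point.
Start: joints at [-1.233, 0.689, -0.195, 1.565, 0.157, 0.902, -0.215], TCP at [0.187, 0.596, 0.303] pointing down, gripper open.
Joint ranges: [-3.01, 3.01], [-0.46, 2.08], [-1.47, 1.51], [0.13, 2.56], [-1, 4.14], [0.04, 2.09], [-2.66, 2.66]. Speed limits (rad/s): [2.57, 2.57, 3.14, 3.14, 3.14, 3.14, 3.14].

### API

Orientations are given as a unit quaternion [x, y, z, w].
In Python, from plant import r gives the robot as it stands.
- The arm moves only by the tool play_rows, never from a script. Its arguments are lists of equal length, an entry for each row: "translation": the shift along the tool's x, y, z in m, a list of three; "delta_rot": the turn, a rotation vector about the tool's x, y, z in degrees, a list of three; "grip": the opening, from -1 (shut) to 1 (fully open). In form: {"translation": [[x, y, z], ...], "delta_rot": [[rx, ry, rz], ...], "grip": [grip, ...]}. A call has 1 to 20 rows; each row shifts and turns the commanded pose from where the row before left it, along the tool's axes as they then stand; what a row does not reach is not made up. A row lasts 1/8 s, in which the tool goes at most 62.5 mm and 10.7 degrees, less where a joint would pass 70% of its speed; a pose out of reach is approached as far as the arm can. A call with a gripper value outside its range is refused whole. The fingers move at their own pace and stop on an object; "squeeze" is the grip in N (left out, the last holds). Time passes only in rows, so rows that do not move let the fingers close. It gives the time, the measured TCP pose, the force, the opening and the grip force at its end, in the units of the state.
- r.get_state(): the state, without advancing time (a new reading comes with each control period).
- r.snapshot(name): name is "scene" or "top" or "wrist"; returns the picture (420x560x3 uint8, blue, green, red); there is no depth.
- r.get_calibration(name): a dict with "intrinsics" (3x3 intrinsics, pixels), "eye" and "rotation" of the camera in the world. Camera axes: x right, y up, looking along -z (the intrinsics and any distortion apply to the point x, -y, -z); pixel columns grow to the right and rows downward; lengths in m; the calibration is good to about 2 mm. A picture is of the moment at which its call begins: read the wrist's pose just before it. get_calibration takes no time and is no camera call; for the wrist camera it gives the pose at the moment of the call.
- r.finish_job(): hands the job in; it is judged then, once.
Trained networks look in the newest picture that a camera, given by its name, has taken for a name from the list of things; names that differ only in an ending like _2 or _b are one class to them, and where a whole thing is asked for, a point or a joint stands for the part that bears it (a point fixed in the world has none). Each returns a list of dicts, best first, with "confidence" (0 to 1); they miss things now and then, are a little off and sometimes report something else, mostly with a low value. They report only what shows in the picture. A call takes as long as a camera call. They do not tell look-alikes from the thing itself.
- r.look_for(camera, target): "point" ([x, y, z] in m, in world coordinates, good to about 4 mm: the middle of the surface that is visible of it).
- r.silhouettes(camera, target): "pixels" (420x560 bool, what is visible of it).
The state is a dict: "clock": time; "q": joint angles; "qd": joint speeds; "joint_torque": joint torques, N m; "tool_pos": TCP position; "eef_rot": TCP orientation; "contact_force": force on the tool from outside, world axes, zero at the start; "moment": the same for the moment, N m; "opening": opening from 0.0 (shut) to 1.0 (fully open); "finger_force": force on a finger pad.
Only numpy, scipy, OpenCV 4.12 (cv2) and the standard library are available. Lean on these libraries where they do the work, as an engineer would, in place of code of your own. Each camera call takes 0.05 s, during which the arm holds its last target. There are 200 camera calls.

### The job

First make the blue control unit safe: push its black isolator knob down against its spring and, keeping it down, turn it clockwise from the red mark to the green mark, then let it spring back up. Then pick up the yellow cover plate by its handle and hold it level over the unit's open terminal compartment, about a centimetre above the face and not touching it, with its four clearance holes over the four brass threaded holes so that a colleague can start the screws. The program finishes while still holding the plate there; leave the mug, sanding block and tile disc alone.

Things in the scene. Friction and masses are not known exactly. Their poses are not given: they have to be found in the camera images.
- unit: Blue control unit fixed to the worktop, 130 (x) x 240 (y) x 60 mm high, yawed up to 0.4 rad; low ears reach y = +-148 mm, black glands x = +82 mm; origin at the centre of its underside. On its flat top face (z = 60 mm): the knob at x = 0, y = -75 mm; an open compartment (48 x 88 mm) centred at x = 0, y = 45 mm; round it four brass M5 threaded holes at x = +-33, y = 45 +-53 mm.
- opening (a point): centre of the compartment opening and of the four threaded holes, on the top face (unit frame 0, 45, 60 mm); axes as the unit's
- thread_a (a point): mouth of the threaded hole at unit x = -33, y = -8 mm, on the top face
- thread_c (a point): mouth of the diagonal threaded hole, unit x = +33, y = +98 mm, on the top face
- knob_grip (a point): grip point of the knob, on its vertical axis, 42 mm above the unit's top face when up; turns and sinks with it. Knob: black disc, 48 mm diameter, upper face 22 mm below this point, bearing an upright bar 12 mm thick, 44 mm long, 25 mm high (top 3 mm above this point). x axis along the bar to the end with the white pointer line; pinch it across its thickness (y axis).
- isolator_press (a joint): how far the knob is pushed down, m: 0 = up, 0.008 = fully down. A spring pushes it up, 3.6 N at the top and 8.4 N fully down. An internal stop bars it from turning unless it is more than 6 mm down.
- isolator_turn (a joint): knob rotation, rad, clockwise seen from above: 0 = pointer at the red mark (unit +x, on), 1.2 = end stop, pointer at the green mark (off). Beyond about 1.05 it can spring back up and is then locked off; let go between the marks it stays down. Turning needs only about 0.05 N m.
- cover: Loose yellow-painted cover plate, 90 (x) x 130 (y) x 5 mm, about 0.25 kg, lying flat on the worktop; origin at the centre of its underside. Four 13 mm holes at x = +-33, y = +-53 mm. On top, centred, a black bridge handle: bar 12 mm thick (x), 76 mm long (y), 26 to 40 mm above the underside. Fits either way round (half a turn about z).
- handle (a point): centre of the handle's bar, 33 mm above the plate's underside; y along the bar, x across its 12 mm thickness
- cover_hole_a (a point): centre of the plate's hole at plate x = -33, y = -53 mm, at the underside
- cover_hole_c (a point): centre of the diagonal hole, plate x = +33, y = +53 mm, at the underside
- mug: bystander: cream mug 105 mm high, beyond the work; leave it alone
- sanding_block: bystander: dark sanding block 53 x 87 x 28 mm, beyond the work; leave it alone
- tile_disc: bystander: red clay disc, 78 mm diameter, 10 mm thick, beyond the work; leave it alone
Things that resemble listed ones, but are neither listed nor needed, are in the scene too. Several things look just like the cover: the one meant starts farthest from the robot's base.

How it is judged:
On the way, in this order (a step that is already met when the one before it is completed fails the run):
1. the isolator is turned to off and has sprung back up (value of joint isolator_turn above 1 rad and value of joint isolator_press below 0.002 m), for 0.2 s.
2. after that, the cover is lifted off the worktop (height (world z) of cover above 0.03 m), for 0.2 s.
At the end, for the whole second after the job is handed in: The knob is off (turned beyond 1.0 rad) and up (within 2 mm); the cover is held by the fingers, still and level (within 0.08 rad), touching nothing of the unit, 3 to 20 mm above its top face, each checked hole within 4 mm horizontally of its threaded hole (either way round) (all of step 1 and ((horizontal distance between cover_hole_a and thread_a below 0.004 m and horizontal distance between cover_hole_c and thread_c below 0.004 m) or (horizontal distance between cover_hole_a and thread_c below 0.004 m and horizontal distance between cover_hole_c and thread_a below 0.004 m)) and z of cover_hole_a in the frame of opening between 0.003 and 0.02 m and z of cover_hole_c in the frame of opening between 0.003 and 0.02 m and angle between cover's own z axis and vertical below 0.08 rad and linear speed of cover below 0.02 m/s and contact force between cover and unit below 0.2 N and contact force between the fingers and cover above 2 N); the arm keeps its last pose, push and grip.
It fails at once if the mug is disturbed (moved more than 15 mm) (distance of mug from where it was at the start of the episode above 0.015 m).
It fails at once if the sanding block is disturbed (moved more than 15 mm) (distance of sanding_block from where it was at the start of the episode above 0.015 m).
It fails at once if the tile disc is disturbed (moved more than 15 mm) (distance of tile_disc from where it was at the start of the episode above 0.015 m).
It fails at once if the knob is forced round without being pushed down (value of joint isolator_turn between 0.35 and 0.85 rad and value of joint isolator_press below 0.003 m).
It also fails if it takes over 48 s, if anything falls off the work surface, if the arm or the gripper's body presses on something with over 40 N, if the wrist force passes 120 N, or if a joint passes its speed limit or range.

## Working session

There is one attempt and no reset: what is moved stays moved. The work goes in short steps, Python scripts to look and compute and a tool call to move; the robot and the scene stay as the last step left them, time stands still between calls to the robot, and variables do not carry over. Pictures are saved under pics/ and viewed, at most 10 in all, crops included, and the job is handed in when it is done.

Besides the shell and the picture viewer there is one more tool, called after "Emit:" by a JSON object that holds its "op" and its "data". play_rows: Moves the arm, as the interface text tells. Its arguments: {"type":"object","properties":{"translation":{"type":"array","items":{"type":"array","items":{"type":"number"}}},"delta_rot":{"type":"array","items":{"type":"array","items":{"type":"number"}}},"grip":{"type":"array","items":{"type":"number"}},"squeeze":{"type":"number"}},"required":["translation","delta_rot","grip"]}

```bash
ls; mkdir -p pics; python3 - <<'E'
from plant import r
import cv2,numpy as np
s=r.get_state();print(s['clock'],s['tool_pos'],s['eef_rot'],s['opening'])
ims=[]
for c in("scene","top"):
    im=r.snapshot(c);ims.append(im);cv2.imwrite(f"pics/{c}0.png",im)
    k=r.get_calibration(c);print(c,k)
    for t in("unit","cover","handle","knob_grip","opening","thread_a","mug"):
        for d in r.look_for(c,t):print(t,np.round(d['point'],4),round(d['confidence'],2))
print(r.get_state()['clock'])
E
```

```text
pics
0.0 [0.18685385 0.59586899 0.30190866] [ 1.51251016e-01  9.88494953e-01 -9.24434884e-04 -5.23403532e-05] 1.0025718409041025
scene {'intrinsics': array([[523.42596189,   0.        , 284.00799793],
       [  0.        , 523.42596189, 203.70745438],
       [  0.        ,   0.        ,   1.        ]]), 'eye': array([-0.10534568, -0.53529986,  0.64708168]), 'rotation': array([ 0.43875157, -0.20807014, -0.39786003,  0.77840303])}
unit [ 0.5261 -0.1838  0.0611] 0.58
cover [0.5452 0.1288 0.001 ] 0.87
cover [0.3688 0.197  0.0068] 0.72
cover [ 0.3449 -0.0265  0.0027] 0.69
handle [ 0.3457 -0.0279  0.011 ] 0.8
handle [0.55   0.1318 0.0014] 0.79
handle [0.3684 0.1944 0.0058] 0.76
handle [0.7622 0.1781 0.0121] 0.17
knob_grip [ 0.5338 -0.2394  0.0844] 0.71
knob_grip [0.5497 0.1315 0.0013] 0.65
opening [ 0.5185 -0.1904  0.0565] 0.59
thread_a [ 0.5202 -0.1836  0.0598] 0.85
thread_a [0.5455 0.125  0.0043] 0.63
mug [ 0.7632 -0.0068  0.0754] 0.69
top {'intrinsics': array([[398.87791936,   0.        , 282.55388434],
       [  0.        , 398.87791936, 205.06529985],
       [  0.        ,   0.        ,   1.        ]]), 'eye': array([0.45656568, 0.02222716, 0.98862399]), 'rotation': array([-0.0335358 ,  0.05485408,  0.70952409, -0.70174208])}
unit [ 0.5547 -0.1523  0.0598] 0.63
unit [ 0.7645 -0.1594  0.0275] 0.62
cover [ 0.349  -0.0197  0.0045] 0.87
cover [0.5523 0.1373 0.0067] 0.82
cover [ 0.3754  0.2063 -0.0006] 0.6
handle [0.3736 0.2069 0.0047] 0.77
handle [0.5502 0.1378 0.0075] 0.73
handle [ 0.3458 -0.0132  0.001 ] 0.63
handle [ 0.5435 -0.2239  0.0827] 0.46
knob_grip [ 0.5436 -0.2227  0.0826] 0.92
opening [ 0.5573 -0.1525  0.0594] 0.64
opening [ 0.5446 -0.228   0.0798] 0.56
thread_a [ 0.5571 -0.1533  0.0578] 0.8
mug [ 0.5539 -0.152   0.0564] 0.18
0.8
```

View pictures.

View pics/top0.png

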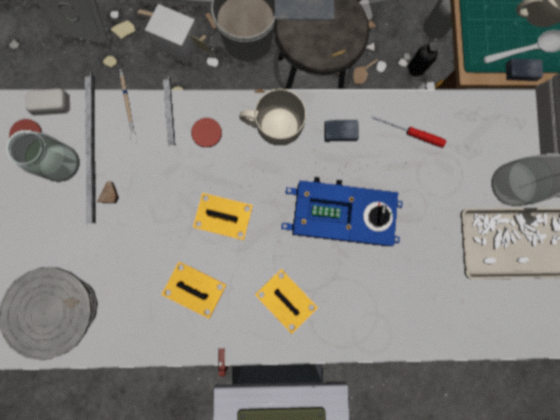

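View pics/scene0.png

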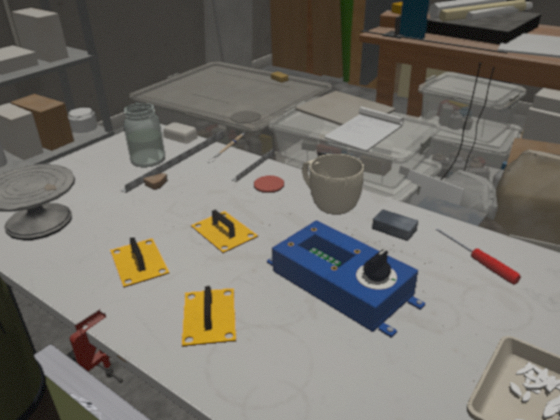

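```bash
cat > h.py <<'E'
import cv2,numpy as np
from scipy.spatial.transform import Rotation as R
from scipy.optimize import least_squares
def ray(k,px,z):
    "pixels (N,2) -> world points on plane z"
    K=k['intrinsics'];p=np.atleast_2d(px).astype(float)
    d=np.c_[(p[:,0]-K[0,2])/K[0,0],-(p[:,1]-K[1,2])/K[1,1],-np.ones(len(p))]
    d=d@R.from_quat(k['rotation']).as_matrix().T
    return k['eye']+d*((z-k['eye'][2])/d[:,2])[:,None]
def proj(k,P):
    c=(np.atleast_2d(P)-k['eye'])@R.from_quat(k['rotation']).as_matrix();K=k['intrinsics']
    return np.c_[K[0,0]*c[:,0]/-c[:,2]+K[0,2],-K[1,1]*c[:,1]/-c[:,2]+K[1,2]]
def mask(im,lo,hi):
    return cv2.inRange(cv2.cvtColor(im,cv2.COLOR_BGR2HSV),lo,hi)
def rect(im,k,lo,hi,z,n=5,amin=300):
    out=[]
    cs,_=cv2.findContours(mask(im,lo,hi),cv2.RETR_EXTERNAL,cv2.CHAIN_APPROX_NONE)
    for c in sorted(cs,key=cv2.contourArea)[::-1][:n]:
        if cv2.contourArea(c)<amin:continue
        w=ray(k,c[:,0],z)[:,:2]
        (cx,cy),(a,b),an=cv2.minAreaRect((w*1000).astype(np.float32))
        if a>b: an+=90
        out.append((cx/1000,cy/1000,min(a,b),max(a,b),an,c[:,0].mean(0)))  # an: dir of short side (deg)
    return out
YEL=((18,120,120),(35,255,255));BLU=((105,120,40),(130,255,255))
E
cat > a.py <<'E'
from h import *
from plant import r
for c in("top","scene"):
    im=cv2.imread(f"pics/{c}0.png");k=r.get_calibration(c)
    for q in rect(im,k,*YEL,.005):print(c,"Y",np.round(q[:5],3),q[5].round())
    for q in rect(im,k,*BLU,.06,2):print(c,"B",np.round(q[:5],3),q[5].round())
im=cv2.imread("pics/top0.png")
a=cv2.resize(im[165:265,180:410],None,fx=3.4,fy=3.4,interpolation=cv2.INTER_CUBIC)
cv2.imwrite("pics/crop1.png",a)
E
python3 a.py
```

```text
top Y [  0.378   0.208  88.041 128.102 153.184] [194. 290.]
top Y [ 3.48000e-01 -1.30000e-02  8.80360e+01  1.27050e+02  1.33062e+02] [286. 301.]
top Y [5.55000e-01 1.40000e-01 8.73860e+01 1.28643e+02 1.65336e+02] [222. 216.]
top B [ 5.57000e-01 -1.48000e-01  1.32132e+02  2.54857e+02  1.72444e+02] [342. 213.]
scene Y [ 3.45000e-01 -1.70000e-02  8.82140e+01  1.29886e+02  1.33156e+02] [208. 316.]
scene Y [  0.375   0.206  87.508 131.115 153.254] [138. 262.]
scene Y [5.52000e-01 1.37000e-01 8.91120e+01 1.30367e+02 1.65478e+02] [225. 230.]
scene B [ 5.26000e-01 -1.84000e-01  1.68165e+02  2.89132e+02  1.72084e+02] [356. 279.]
```

View pics/crop1.png

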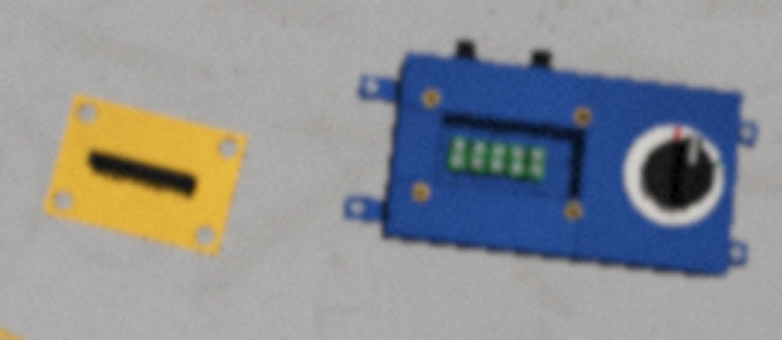

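The three cover look-alikes are at top-view pixels (222,216), (194,290) and (287,301). (222,216) is meant, because it is about 0.57 m from the base against 0.43 m and 0.35 m. The crop confirms this plate. It also shows the four brass holes at crop pixels (430,97), (583,116), (420,191) and (572,210), the red mark at (678,132) and the green mark at (717,162).

```bash
cat >> h.py <<'E'
H=np.array([[33,98,60],[33,-8,60],[-33,98,60],[-33,-8,60]])/1000.
def upts(p,P): 
    c,s=np.cos(p[2]),np.sin(p[2]);P=np.atleast_2d(P)
    return np.c_[p[0]+c*P[:,0]-s*P[:,1],p[1]+s*P[:,0]+c*P[:,1],P[:,2]]
def fitpose(k,px,P,p0):
    s=least_squares(lambda p:(proj(k,upts(p,P))-px).ravel(),p0)
    return s.x,np.abs(s.fun).max()
def todelta(goal,yaw=None):
    "goal TCP xyz, tool-y world yaw deg -> tool-frame shift and rz deg, for moves from present"
    from plant import r
    s=r.get_state();M=R.from_quat(s['eef_rot']).as_matrix()
    y=np.degrees(np.arctan2(M[1,1],M[0,1]))
    d=M.T@(np.array(goal)-s['tool_pos'])
    print('t',s['clock'],'pos',s['tool_pos'].round(4),'yaw',y.round(2),'tilt',M[:,2].round(4),'shift',d.round(4),'rz',None if yaw is None else round(-((yaw-y+180)%360-180),2),'F',np.round(s['contact_force'],1),'op',s['opening'])
E
python3 - <<'E'
from h import *
from plant import r
k=r.get_calibration("top")
px=np.array([[430,97],[583,116],[420,191],[572,210]])/3.4+[180,165]-.35
p,e=fitpose(k,px,H,[.55,-.15,-.13]);print(p,np.degrees(p[2]),e)
print(upts(p,[[0,-.075,.102],[0,.045,.06]]))
todelta([.53,-.15,.30],82.4)
E
```

```text
[ 0.55511694 -0.15584168 -0.13510588] -7.740996570332087 0.31153808674423544
[[ 0.5450148  -0.23015821  0.102     ]
 [ 0.56117823 -0.11125176  0.06      ]]
t 0.8 pos [0.187  0.5964 0.3028] yaw 72.6 tilt [ 1.e-04  1.e-04 -1.e+00] shift [-0.5506 -0.6096  0.0027] rz -9.8 F [0.  0.3 0.3] op 1.00004210096214
```

Emit:
{"op": "play_rows", "data": {"translation": [[-0.0393,-0.0435,0],[-0.0393,-0.0435,0],[-0.0393,-0.0435,0],[-0.0393,-0.0435,0],[-0.0393,-0.0435,0],[-0.0393,-0.0435,0],[-0.0393,-0.0435,0],[-0.0393,-0.0435,0],[-0.0393,-0.0435,0],[-0.0393,-0.0435,0],[-0.0393,-0.0435,0],[-0.0393,-0.0435,0],[-0.0393,-0.0435,0],[-0.0393,-0.0435,0],[0,0,0],[0,0,0]], "delta_rot": [[0,0,0],[0,0,0],[0,0,0],[0,0,0],[0,0,0],[0,0,0],[0,0,0],[0,0,0],[0,0,0],[0,0,0],[0,0,0],[0,0,0],[0,0,0],[0,0,0],[0,0,-9.8],[0,0,0]], "grip": [1,1,1,1,1,1,1,1,1,1,1,1,1,1,1,0], "squeeze": 40}}

```text
clock: 2.8
tool_pos: [0.5298, -0.1497, 0.3025]
eef_rot: [0.068, 0.998, 0.0, -0.0]
contact_force: [-0.3, 0.4, -0.6]
opening: 0.912
finger_force: 0.0
```

```bash
python3 - <<'E'
from h import *
from plant import r
k=r.get_calibration("wrist");im=r.snapshot("wrist");cv2.imwrite("pics/w1.png",im);np.save("w1.npy",k,allow_pickle=True)
print(k)
p=[.5551,-.1558,-.1351]
print(proj(k,upts(p,H)).round(),proj(k,upts(p,[[0,-.075,.102]])).round())
E
```

```text
{'intrinsics': array([[368.61653498,   0.        , 281.53698695],
       [  0.        , 368.61653498, 211.31429993],
       [  0.        ,   0.        ,   1.        ]]), 'eye': array([ 0.45374582, -0.13987095,  0.38570147]), 'rotation': array([-0.1127901 , -0.09876744,  0.65046506,  0.7445929 ])}
[[382. 246.]
 [271. 246.]
 [388. 178.]
 [270. 178.]] [[187. 228.]]
```

View pics/w1.png

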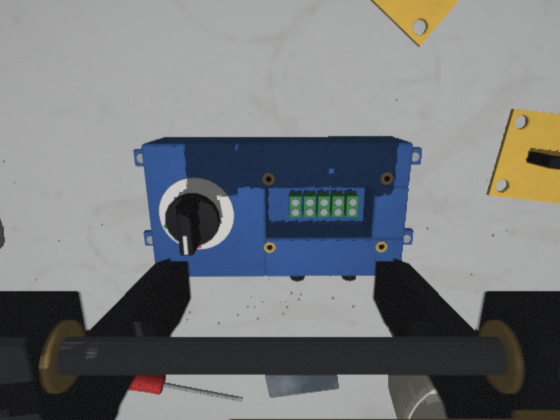

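The wrist view shows the unit face-on. The brass holes are at (268,179), (387,179), (270,247) and (381,247), and the knob bar's white pointer is at (184,245), on the red mark.

```bash
python3 - <<'E'
from h import *
k=np.load("w1.npy",allow_pickle=True).item();im=cv2.imread("pics/w1.png")
p=np.array([.5551,-.1558,-.1351]);q=proj(k,upts(p,H))
m=mask(im,(8,70,50),(28,255,255));c=[]
for a in q:
    x,y=a.round().astype(int);s=m[y-9:y+10,x-9:x+10]
    h=cv2.convexHull(cv2.findNonZero(s));(u,v),rd=cv2.minEnclosingCircle(h);c.append([x-9+u,y-9+v]);print(np.round(c[-1],1),rd)
p,e=fitpose(k,np.array(c),H,p);print(p,np.degrees(p[2]),e)
kn=upts(p,[[0,-.075,.102]])[0];print(kn)
todelta([kn[0],kn[1],.30],np.degrees(p[2])+90);todelta([kn[0],kn[1],.147])
E
```

```text
[380.8 246.4] 5.4489922523498535
[269. 247.] 5.385264873504639
[386.6 178.4] 5.876429557800293
[268.2 178.7] 5.711127281188965
[ 0.55576754 -0.15728097 -0.13159334] -7.539742767257854 0.4281062285218695
[ 0.5459265  -0.23163252  0.102     ]
t 2.85 pos [ 0.5297 -0.1489  0.3026] yaw 82.24 tilt [-1.e-04  1.e-03 -1.e+00] shift [-0.0273 -0.0798  0.0025] rz -0.22 F [-0.4  0.3  0. ] op 0.8657854110581474
t 2.85 pos [ 0.5297 -0.1489  0.3026] yaw 82.24 tilt [-1.e-04  1.e-03 -1.e+00] shift [-0.0273 -0.0799  0.1555] rz None F [-0.4  0.3  0. ] op 0.8657854110581474
```

Emit:
{"op": "play_rows", "data": {"translation": [[-0.0137,-0.04,0],[-0.0137,-0.04,0],[0,0,0.05],[0,0,0.05],[0,0,0.04],[0,0,0.015],[0,0,0],[0,0,0],[0,0,0],[0,0,0],[0,0,0],[0,0,0]], "delta_rot": [[0,0,0],[0,0,0],[0,0,0],[0,0,0],[0,0,0],[0,0,0],[0,0,0],[0,0,0],[0,0,0],[0,0,0],[0,0,0],[0,0,0]], "grip": [0,0,0,0,0,0,0,-1,-1,-1,-1,-1], "squeeze": 40}}

```text
clock: 4.35
tool_pos: [0.5468, -0.2319, 0.1481]
eef_rot: [0.066, 0.998, 0.0, 0.001]
contact_force: [0.9, 1.6, 3.2]
opening: 0.134
finger_force: 40.0
```

Emit:
{"op": "play_rows", "data": {"translation": [[0,0,0.004],[0,0,0.004],[0,0,0.001],[0,0,0]], "delta_rot": [[0,0,0],[0,0,0],[0,0,0],[0,0,0]], "grip": [-1,-1,-1,-1]}}

```text
clock: 4.85
tool_pos: [0.5468, -0.2318, 0.1403]
eef_rot: [0.066, 0.998, -0.0, 0.001]
contact_force: [-2.8, 2.2, 17.7]
opening: 0.132
finger_force: 40.0
```

Emit:
{"op": "play_rows", "data": {"translation": [[0,0,0],[0,0,0],[0,0,0],[0,0,0],[0,0,0],[0,0,0],[0,0,0],[0,0,0],[0,0,0],[0,0,0],[0,0,0]], "delta_rot": [[0,0,7],[0,0,7],[0,0,7],[0,0,7],[0,0,7],[0,0,7],[0,0,7],[0,0,7],[0,0,7],[0,0,6],[0,0,0]], "grip": [-1,-1,-1,-1,-1,-1,-1,-1,-1,-1,-1]}}

```text
clock: 6.22
tool_pos: [0.5461, -0.2327, 0.1403]
eef_rot: [0.62, 0.784, -0.001, 0.0]
contact_force: [-3.9, 2.4, 18.1]
opening: 0.131
finger_force: 40.0
```

```bash
python3 -c "
from h import *
from plant import r
todelta([.546,-.2316,.148]);print(r.get_state()['moment'])"
```

```text
t 6.225 pos [ 0.5461 -0.2327  0.1403] yaw 13.35 tilt [-3.0e-04 -1.2e-03 -1.0e+00] shift [ 0.0011  0.0002 -0.0077] rz None F [-3.9  2.4 18.1] op 0.13148915252372168
[0.34504132 0.90449922 0.09771879]
```

Emit:
{"op": "play_rows", "data": {"translation": [[0,0,-0.004],[0,0,-0.004],[0,0,-0.001],[0,0,0],[0,0,0],[0,0,0],[0,0,0],[0,0,-0.04],[0,0,-0.055],[0,0,-0.055],[0,0,0]], "delta_rot": [[0,0,0],[0,0,0],[0,0,0],[0,0,0],[0,0,0],[0,0,0],[0,0,0],[0,0,0],[0,0,0],[0,0,0],[0,0,0]], "grip": [-1,-1,-1,-0.2,-0.2,-0.2,-0.2,-0.2,0,0,0]}}

```text
clock: 7.6
tool_pos: [0.5485, -0.2333, 0.3022]
eef_rot: [0.62, 0.785, 0.002, 0.005]
contact_force: [0.3, 0.8, -0.5]
opening: 0.503
finger_force: 0.0
```

```bash
python3 - <<'E'
from h import *
from plant import r
k=r.get_calibration("wrist");w=r.snapshot("wrist");np.save("w2.npy",k,allow_pickle=True);cv2.imwrite("pics/w2.png",w)
t=r.snapshot("scene");cv2.imwrite("pics/s2.png",t)
cv2.imwrite("pics/v2.png",np.hstack([cv2.resize(w,(400,300)),cv2.resize(t[190:340,250:450],(400,300),interpolation=cv2.INTER_CUBIC)]))
for n in("top",):
    r.snapshot(n)
    kk=r.get_calibration(n)
todelta([.5535,.1385,.25],-14.6)
E
```

```text
t 7.75 pos [ 0.5458 -0.2319  0.2968] yaw 13.4 tilt [-1.7e-03  8.0e-04 -1.0e+00] shift [0.3584 0.0934 0.0471] rz 28.0 F [-0.3  0.5 -0.5] op 0.500288471908974
```

View pics/v2.png

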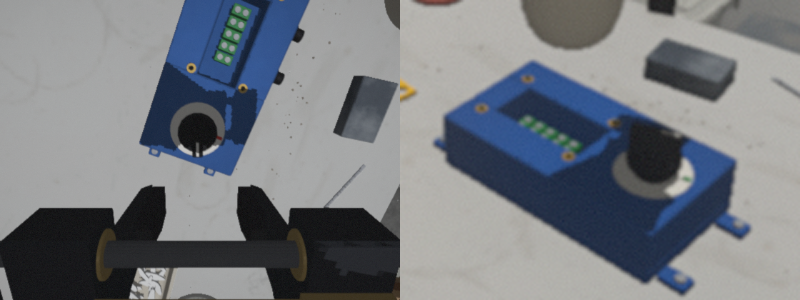

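The knob now points at the green mark. In the combined view the pointer is at (197,150) in the left half and the green mark beside the knob at (686,180) in the right half. It came back up as I raised the grip.

Emit:
{"op": "play_rows", "data": {"translation": [[0.0512,0.0133,0],[0.0512,0.0133,0],[0.0512,0.0133,0],[0.0512,0.0133,0],[0.0512,0.0133,0],[0.0512,0.0133,0],[0.0512,0.0133,0],[0,0,0],[0,0,0],[0,0,0],[0,0,0]], "delta_rot": [[0,0,0],[0,0,0],[0,0,0],[0,0,0],[0,0,0],[0,0,0],[0,0,0],[0,0,9.5],[0,0,9.5],[0,0,9],[0,0,0]], "grip": [0,0,0,0,0,0,0,0,0,0,0]}}

```text
clock: 9.12
tool_pos: [0.5531, 0.138, 0.296]
eef_rot: [0.791, 0.612, -0.002, -0.0]
contact_force: [-0.5, 1.0, 0.2]
opening: 0.503
finger_force: 0.0
```

```bash
python3 - <<'E'
from h import *
from plant import r
r.get_state();k=r.get_calibration("wrist");w=r.snapshot("wrist");np.save("w3.npy",k,allow_pickle=True);cv2.imwrite("pics/w3.png",w)
for q in rect(w,k,*YEL,.005):print(np.round(q[:5],4),q[5].round())
todelta([.5535,.1385,.078],-14.6)
E
```

```text
[ 0.3868  0.2254 88.2955 90.0838 63.2767] [ 93. 122.]
[ 0.5441  0.0952 41.4154 89.7466 75.6045] [285. 215.]
[ 0.5674  0.1844 34.8319 89.1469 75.5549] [287. 121.]
t 9.175 pos [0.5532 0.138  0.2963] yaw -14.43 tilt [-0.0027 -0.0013 -1.    ] shift [0.001  0.0007 0.2183] rz 0.17 F [-0.5 -1.1  0.2] op 0.49798432827425826
```

View pics/w3.png

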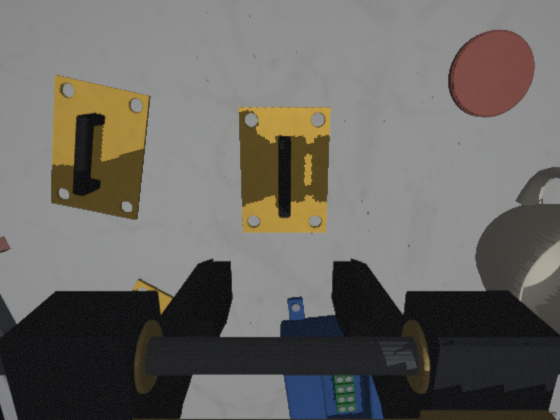

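The farthest plate is centred at about (286,170). Its holes are at (251,119), (318,119), (253,221) and (315,221), and its handle is upright at (285,177).

```bash
python3 - <<'E'
from h import *
k=np.load("w3.npy",allow_pickle=True).item();w=cv2.imread("pics/w3.png")
G=np.array([[-33,53,5],[33,53,5],[-33,-53,5],[33,-53,5]])/1000.
px=np.array([[251,119],[318,119],[253,221],[315,221]],float)
V=mask(w,(18,120,0),(40,255,255));c=[]
for x,y in px.astype(int):
    s=255-V[y-11:y+12,x-11:x+12];n,l,st,ce=cv2.connectedComponentsWithStats(s)
    i=l[11,11];c.append(ce[i]+[x-11,y-11]);print(c[-1].round(1),st[i,4])
for z in (px,np.array(c)):
    p,e=fitpose(k,z,G,[.553,.138,-.253]);print(p.round(4),np.degrees(p[2]).round(2),e)
todelta([p[0],p[1],.078],np.degrees(p[2]))
E
```

```text
[250.6 119.5] 171
[317.6 119.2] 161
[253.4 220.6] 116
[314.8 220.6] 121
[ 0.5555  0.1388 -0.2539] -14.55 0.27651651129718857
[ 0.5553  0.1388 -0.2502] -14.34 0.25199918037391456
t 9.175 pos [0.5532 0.138  0.2963] yaw -14.43 tilt [-0.0027 -0.0013 -1.    ] shift [0.0018 0.0024 0.2183] rz -0.09 F [-0.5 -1.1  0.2] op 0.49798432827425826
```

Emit:
{"op": "play_rows", "data": {"translation": [[0.0018,0.0024,0.05],[0,0,0.06],[0,0,0.06],[0,0,0.038],[0,0,0.01],[0,0,0],[0,0,0],[0,0,0],[0,0,0],[0,0,0],[0,0,0]], "delta_rot": [[0,0,0],[0,0,0],[0,0,0],[0,0,0],[0,0,0],[0,0,0],[0,0,0],[0,0,0],[0,0,0],[0,0,0],[0,0,0]], "grip": [0,0,0,0,0,0,-1,-1,-1,-1,-1], "squeeze": 40}}

```text
clock: 10.55
tool_pos: [0.5566, 0.1395, 0.0804]
eef_rot: [0.791, 0.612, 0.0, -0.0]
contact_force: [-1.8, 1.0, 6.6]
opening: 0.129
finger_force: 40.0
```

```bash
python3 - <<'E'
from h import *
todelta([.5555,.1388,.25],-7.5)
E
```

```text
t 10.55 pos [0.5566 0.1395 0.0804] yaw -14.59 tilt [ 0.e+00  6.e-04 -1.e+00] shift [-0.0008 -0.0009 -0.1696] rz -7.09 F [-1.8  1.   6.6] op 0.12911571093378943
```

Emit:
{"op": "play_rows", "data": {"translation": [[0,0,-0.02],[0,0,-0.04],[0,0,-0.04],[0,0,0],[0,0,0]], "delta_rot": [[0,0,0],[0,0,0],[0,0,0],[0,0,-7.1],[0,0,0]], "grip": [-1,-1,-1,-1,-1]}}

```text
clock: 11.18
tool_pos: [0.5567, 0.1391, 0.1808]
eef_rot: [0.752, 0.659, 0.001, 0.0]
contact_force: [-0.4, 0.3, -3.6]
opening: 0.129
finger_force: 40.0
```

```bash
python3 - <<'E'
from h import *
from plant import r
todelta([.5617,-.1127,.18],-7.54)
k=r.get_calibration("wrist");w=r.snapshot("wrist");np.save("w4.npy",k,allow_pickle=True);cv2.imwrite("pics/w4.png",w)
E
```

```text
t 11.175 pos [0.5567 0.1391 0.1808] yaw -7.57 tilt [ 9.e-04  6.e-04 -1.e+00] shift [-0.2489  0.0382  0.0007] rz -0.03 F [-0.4  0.3 -3.6] op 0.12855182968820766
```

View pics/w4.png

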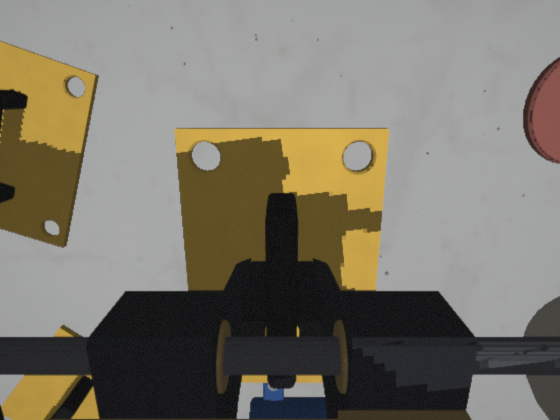

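The plate hangs level and square in the grip, with its two far holes at (206,156) and (358,156).

```bash
python3 - <<'E'
from h import *
from plant import r
k=np.load("w4.npy",allow_pickle=True).item()
z=.1054
P=ray(k,[[206,155.5],[358,155.5],[176.5,128.5],[388,128.5]],z)[:,:2];print(P.round(4),np.linalg.norm(P[1]-P[0]),np.linalg.norm(P[3]-P[2]))
for a,b,h in((0,1,.053),(2,3,.065)):
    d=P[b]-P[a];d/=np.linalg.norm(d);n=np.array([-d[1],d[0]])
    c=(P[a]+P[b])/2-h*n;print('centre',c.round(4),'yaw',np.degrees(np.arctan2(d[1],d[0])).round(2),'off from TCP',(c-r.get_state()['tool_pos'][:2]).round(4))
E
```

```text
[[0.5317 0.1952]
 [0.5965 0.1866]
 [0.5215 0.208 ]
 [0.6098 0.1963]] 0.0654281786268523 0.08909859805441504
centre [0.5571 0.1384] yaw -7.53 off from TCP [ 0.0008 -0.0007]
centre [0.5572 0.1377] yaw -7.53 off from TCP [ 0.0008 -0.0013]
```

Emit:
{"op": "play_rows", "data": {"translation": [[-0.04,0.006,0],[-0.056,0.0084,0],[-0.056,0.0084,0],[-0.056,0.0085,0],[-0.04,0.006,0],[0,0,0.012],[0,0,0.01],[0,0,0],[0,0,0]], "delta_rot": [[0,0,0],[0,0,0],[0,0,0],[0,0,0],[0,0,0],[0,0,0],[0,0,0],[0,0,0],[0,0,0]], "grip": [-1,-1,-1,-1,-1,-1,-1,-1,-1]}}

```text
clock: 12.35
tool_pos: [0.5614, -0.1102, 0.1576]
eef_rot: [0.751, 0.66, 0.0, -0.0]
contact_force: [-0.1, -0.0, -3.1]
opening: 0.131
finger_force: 40.0
```

```bash
python3 - <<'E'
from h import *
from plant import r
todelta([.5609,-.1117,.151],-7.54)
k=r.get_calibration("wrist");w=r.snapshot("wrist");np.save("w5.npy",k,allow_pickle=True);cv2.imwrite("pics/w5.png",w)
t=r.snapshot("top");cv2.imwrite("pics/t5.png",t);s=r.snapshot("scene");cv2.imwrite("pics/s5.png",s)
a=cv2.resize(w[90:300,150:430],(400,300));b=cv2.resize(t[170:260,275:395],(400,300),interpolation=cv2.INTER_CUBIC);c=cv2.resize(s[200:320,255:415],(400,300),interpolation=cv2.INTER_CUBIC)
cv2.imwrite("pics/v5.png",np.vstack([np.hstack([a,b]),np.hstack([c,c*0])]))
E
```

```text
t 12.35 pos [ 0.5614 -0.1102  0.1576] yaw -7.4 tilt [-3.e-04  7.e-04 -1.e+00] shift [-0.0016 -0.0003  0.0066] rz 0.14 F [-0.1 -0.  -3.1] op 0.1305470979558395
```

View pics/v5.png

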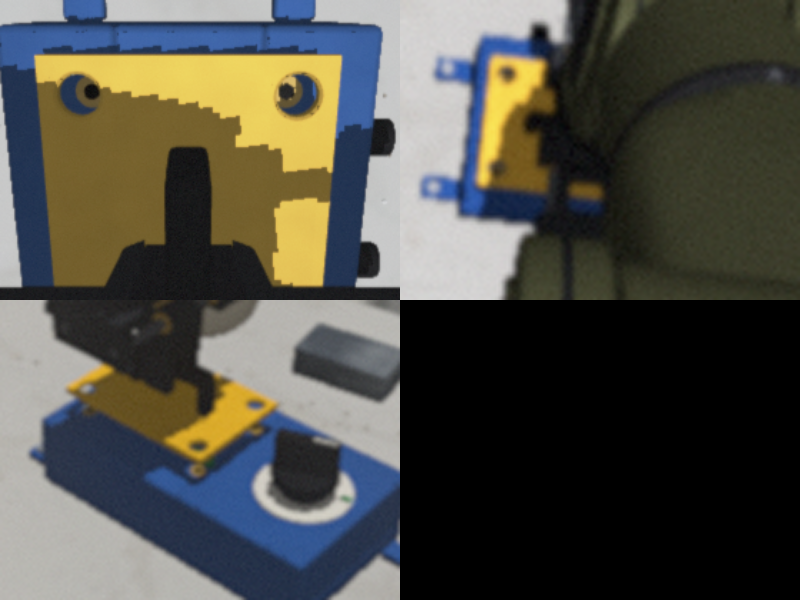

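The wrist view shows two brass threads through the plate's holes. Plate holes are at crop (79,95) and (299,95), and threads at (91,91) and (288,91). The plate is level and clear of the unit, and the knob is up with its pointer at the green mark.

```bash
python3 - <<'E'
from h import *
k=np.load("w5.npy",allow_pickle=True).item()
f=lambda a:np.array(a)*[280/400,210/300]+[150,90]
A=ray(k,f([[79,95],[299,95]]),.0822)[:,:2];B=ray(k,f([[91,91],[288,91]]),.06)[:,:2]
print(A,B,(B-A).round(4),np.linalg.norm(A[1]-A[0]),np.linalg.norm(B[1]-B[0]))
u=np.array([np.cos(-.1316),np.sin(-.1316)]);v=np.array([-u[1],u[0]]);print('unit x,y needed',((B-A)@u).round(4),((B-A)@v).round(4))
E
```

```text
[[ 0.53577477 -0.05451587]
 [ 0.60155959 -0.06298858]] [[ 0.53508509 -0.05652492]
 [ 0.60208604 -0.06515499]] [[-0.0007 -0.002 ]
 [ 0.0005 -0.0022]] 0.066328187023762 0.06755446115588451
unit x,y needed [-0.0004  0.0008] [-0.0021 -0.0021]
```

Emit:
{"op": "play_rows", "data": {"translation": [[-0.002,0,0.006],[0,0,0],[0,0,0],[0,0,0]], "delta_rot": [[0,0,0],[0,0,0.1],[0,0,0],[0,0,0]], "grip": [-1,-1,-1,-1]}}

```text
clock: 13.0
tool_pos: [0.5611, -0.1136, 0.1518]
eef_rot: [0.752, 0.659, 0.0, 0.0]
contact_force: [0.7, 0.7, -2.6]
opening: 0.13
finger_force: 40.0
```

```bash
python3 - <<'E'
from h import *
from plant import r
todelta([.5609,-.1117,.151],-7.54)
k=r.get_calibration("wrist");w=r.snapshot("wrist");np.save("w6.npy",k,allow_pickle=True)
a=cv2.resize(w[130:180,180:385],None,fx=3.9,fy=3.9,interpolation=cv2.INTER_CUBIC);cv2.imwrite("pics/v6.png",a)
E
```

```text
t 13.0 pos [ 0.5611 -0.1136  0.1518] yaw -7.61 tilt [ 2.e-04  1.e-04 -1.e+00] shift [ 0.0019 -0.0004  0.0008] rz -0.07 F [ 0.7  0.7 -2.6] op 0.1303638320313392
```

View pics/v6.png

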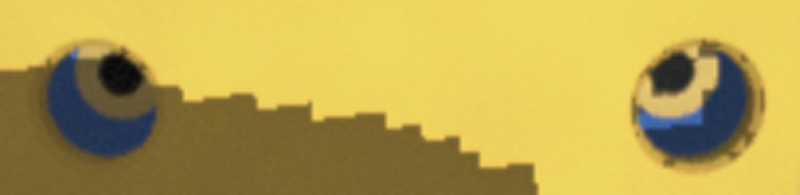

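Through the plate holes, at crop (100,99) and (699,104), the threads show at (120,73) and (673,73).

```bash
python3 - <<'E'
from h import *
k=np.load("w6.npy",allow_pickle=True).item()
f=lambda a:np.array(a)/3.9+[180,130]
for zt in(.0764,.0745):
  A=ray(k,f([[100,99],[699,104]]),zt)[:,:2];B=ray(k,f([[120,73],[673,73]]),.06)[:,:2]
  u=np.array([np.cos(-.1316),np.sin(-.1316)]);v=np.array([-u[1],u[0]]);print('needed',((B-A)@u).round(4),((B-A)@v).round(4),np.linalg.norm(A[1]-A[0]),np.linalg.norm(B[1]-B[0]))
E
```

```text
needed [-0.0008  0.0001] [0.0006 0.0012] 0.06610691691335678 0.06694548737428058
needed [-0.0004 -0.0003] [0.0009 0.0015] 0.06689918584176605 0.06694548737428058
```

Emit:
{"op": "play_rows", "data": {"translation": [[0.0011,-0.0003,0],[0,0,0],[0,0,0],[0,0,0]], "delta_rot": [[0,0,0],[0,0,0],[0,0,0],[0,0,0]], "grip": [-1,-1,-1,-1]}}

```text
clock: 13.55
tool_pos: [0.5609, -0.1125, 0.1517]
eef_rot: [0.752, 0.659, 0.0, -0.0]
contact_force: [-0.6, -0.6, -4.2]
opening: 0.13
finger_force: 40.0
```

```bash
python3 - <<'E'
from h import *
from plant import r
todelta([.5609,-.1117,.151],-7.54)
print(r.finish_job())
E
```

```text
t 13.55 pos [ 0.5609 -0.1125  0.1517] yaw -7.61 tilt [ 0.  0. -1.] shift [ 0.0008 -0.0001  0.0007] rz -0.07 F [-0.6 -0.6 -4.2] op 0.1295297494769285
the job is handed in; nothing more can be done
None
```

I handed the job in at 13.55 s: the isolator is turned off and sprung back up, and the farthest cover plate is held level about 11 mm above the compartment with its holes within about 1 mm of the threads by camera; no verdict came back.

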